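# Tip a gift box onto the label pad

### The arm

A 7-joint arm with a two-finger parallel gripper is mounted at the origin on a cart in front of the work surface, level with it; the furniture and walls round the work are solid. World frame = base frame: x ahead of the robot, y to its left, z up, the work surface at z = 0. Lengths are in m, angles in rad, forces in N, time in s.
With the tool pointing down it reaches from about 0.4 to 0.875 m from the base axis. Payload 4.4 kg.
Tool frame: the origin (TCP) lies at the very end of the fingers, on their centre line; the grasp point (between the pads) lies 19 mm behind it; z points along the fingers, y is the line along which they close (so a half turn about z gives the same grasp; the last joint's range is limited). The gripper opens to 85 mm and grips with 20 to 120 N. Pads are 22 mm wide; open, the fingers measure 114 mm over their backs; the gripper's body (76 mm by 85 mm) begins 54 mm behind the grasp point. The pads swing forward as they close: fully open they stand 13 mm farther back than shut.
Start: joints at [-1.355, 0.628, 0.038, 1.517, -0.027, 0.996, -0.02], TCP at [0.181, 0.624, 0.231] pointing down, gripper open.
Joint ranges: [-3.06, 3.06], [-0.37, 2.12], [-1.25, 1.32], [0.18, 2.47], [-1.1, 4.24], [0.23, 1.98], [-2.94, 2.94]. Speed limits (rad/s): [2.57, 2.57, 3.14, 3.14, 3.14, 3.14, 3.14].

### API

Orientations are given as [roll, pitch, yaw] about the fixed x, y, z axes, in that order (R = Rz(yaw) Ry(pitch) Rx(roll)).
In Python, from bench import manip, optics gives the robot as it stands. The module is installed in compiled form; this text tells all that it offers.
- The arm moves only by the tool play_rows, never from a script. Its argument "plan" is text: rows parted by semicolons, each of 6 numbers parted by spaces: the shift along the tool's x, y, z in cm, then the turn, a rotation vector about the tool's x, y, z in degrees. In form: x y z ax ay az; .... A call has 1 to 10 rows; each row is the pose to reach, as a shift and turn from the pose commanded when the call began, along the tool's axes at that moment; what a row does not reach only later rows make up. A row lasts 1/10 s, in which the tool goes at most 50 mm and 8.59 degrees, less where a joint would pass 70% of its speed; a pose out of reach is approached as far as the arm can. A call with a gripper value outside its range is refused whole. "hand" is the opening, from 0 (shut) to 1 (fully open), set as the call begins (left out, the last holds). The fingers move at their own pace and stop on an object; "squeeze" is the grip in N (left out, the last holds). Time passes only in rows, so rows that repeat a pose let the fingers close. It gives the time, the measured TCP pose, the force, the opening and the grip force at its end, in the units of the state.
- manip.get_obs(): the state, without advancing time (a new reading comes with each control period).
- optics.grab_frame(name): name is "scene" or "side" or "wrist"; returns a dict with "img" (400x640x3 uint8, red, green, blue), "fx", "fy", "cx", "cy" (pixels), "k1" (the pictures are not rectified: a ray, as slopes to the right and down, at radius r is drawn at 1 + k1 r^2 times it, then the intrinsics apply), "view" (4x4, takes a point from world to camera coordinates). Camera axes: x right, y up, looking along -z (the intrinsics and any distortion apply to the point x, -y, -z); pixel columns grow to the right and rows downward; lengths in m; the calibration is good to about 2 mm. A picture is of the moment at which its call begins. There is no depth.
- manip.sign_off(): hands the job in; it is judged then, once.
The state is a dict: "clock": time; "qpos": joint angles; "joint_velocities": joint speeds; "joint_efforts": joint torques, N m; "tcp_pos": TCP position; "orientation": TCP orientation; "ft_force": force on the tool from outside, world axes, zero at the start; "moment": the same for the moment, N m; "finger_gap": finger opening in m; "finger_force": force on a finger pad.
Only numpy, scipy, OpenCV 4.12 (cv2) and the standard library are available. Lean on these libraries where they do the work, as an engineer would, in place of code of your own. Each camera call takes 0.05 s, during which the arm holds its last target. There are 200 camera calls.

### The job

Put the price label on the tall gift box: slide it upright across the counter until its foot bears squarely on the red stop of the labelling stand, then push it near the top so that it tips over the stop (do not pick it up) and lies flat along the stand, over the label on the pad. Then press down on the lying box with about 12 N, steadily for a second, so that the label sticks, and let go; never put more than 18 N on the box with the fingers, and leave the other things where they are.

Things in the scene. Friction and masses are not known exactly. Their poses are not given: they have to be found in the camera images.
- gift_box: tall closed gift box, bright square pattern, 75 x 75 x 135 mm, 0.35 to 0.65 kg, loose. Origin at the centre of its underside, z up its height, x and y square to its sides. It starts upright before the stop: facing side 45 to 90 mm away, within 12 mm of the stand's centre line, turned up to 15 degrees. Too wide to grip: push it. Pushed high before its foot meets the stop, it may topple
- box_center (a point): centre of the gift box, 67.5 mm above its underside
- stand: grey labelling stand fixed to the counter, 170 mm along its x, 150 mm along its y. Origin on the counter, mid front edge, in the plane of the stop's front face; +y is the direction in which the box is slid and tipped (stand: y = 0 to 150 mm; the box starts at negative y), x runs along the stop, z up. Side rails 13 mm high at x = -80 and +80 mm
- stop: red bar along the stand's front edge, 170 mm long (stand x), 10 mm thick, 12 mm high above the counter, fixed; same origin and axes as the stand. The foot of the box bears on its front face (y = 0)
- label (a point): middle of the white label with a green band on the stand's black rubber pad: on the stand's centre line, 79 mm behind the stop's front face, 18 mm above the counter. Pad 146 mm (x) by 130 mm (y), sprung, gives about 8 N/mm for up to 5 mm. A box tipped over the stop lies on it, upper side about 93 mm above the counter, centre 50 to 60 mm behind the stop's front face
- oil_tin_a: yellow oil tin with black shoulder, 70 mm across, 128 mm tall, bystander; origin under its centre
- oil_tin_b: a second such oil tin, bystander; origin under its centre
- pink_jar: pink jar with black lid, 77 mm across, 84 mm tall, bystander; origin under its centre
Mind the look-alikes: they are no part of the job. What is shaped like the gift_box but green or orange is not meant.

How it is judged:
On the way, in this order (a step that is already met when the one before it is completed fails the run):
1. the box stands upright with its foot bearing squarely on the stop (over 1 N, within 3 degrees) for 0.2 s (contact force between gift_box and stop above 1 N and angle between gift_box's own z axis and vertical below 0.06 rad and (angle between the y axis of gift_box and the y axis of stand, either way round below 0.055 rad or angle between the x axis of gift_box and the y axis of stand, either way round below 0.055 rad)), for 0.2 s.
2. tipped over the stop, the box lies on the pad along the stand, at rest (angle between gift_box's own z axis and vertical between 1.48 and 1.66 rad and angle between the z axis of gift_box and the y axis of stand, either way round below 0.15 rad and x of box_center in the frame of stand between -0.03 and 0.03 m and y of box_center in the frame of stand between 0.03 and 0.11 m and height (world z) of box_center between 0.045 and 0.062 m and linear speed of gift_box below 0.02 m/s and angular speed of gift_box below 0.1 rad/s), for 0.2 s.
3. the fingers press on the lying box with 8 N or more for 0.7 s (angle between gift_box's own z axis and vertical between 1.48 and 1.66 rad and angle between the z axis of gift_box and the y axis of stand, either way round below 0.15 rad and x of box_center in the frame of stand between -0.03 and 0.03 m and y of box_center in the frame of stand between 0.03 and 0.11 m and height (world z) of box_center between 0.045 and 0.062 m and contact force between the fingers and gift_box above 8 N), for 0.7 s.
At the end, for the whole second after the job is handed in: The box lies flat on the pad (its long axis level within about 5 degrees and along the stand's y within 8 degrees), its centre within 30 mm of the stand's centre line, 30 to 110 mm behind the stop's front face and 45 to 62 mm above the counter, at rest and released (all of step 2 and contact force between each of the arm, the fingers and gift_box below 0.1 N); the robot touches nothing.
It fails at once if the fingers put more than 18 N on the box (contact force between the fingers and gift_box above 18 N).
It fails at once if the box is picked up (its centre over 0.12 m above the counter) (height (world z) of box_center above 0.12 m).
It fails at once if an oil tin or the pink jar is moved more than 20 mm (distance of any of oil_tin_a, oil_tin_b, pink_jar from where it was at the start of the episode above 0.02 m).
It also fails if it takes over 72 s, if anything falls off the work surface, if the arm or the gripper's body presses on something with over 40 N, if the wrist force passes 120 N, or if a joint passes its speed limit or range.

## Working session

There is one attempt and no reset: what is moved stays moved. The work goes in short steps, Python scripts to look and compute and a tool call to move; the robot and the scene stay as the last step left them, time stands still between calls to the robot, and variables do not carry over. Pictures are saved under pics/ and viewed, at most 10 in all, crops included, and the job is handed in when it is done.

Besides the shell and the picture viewer there is one more tool, called as name(argument=value, ...) on one line, values as JSON. play_rows: Moves the arm, as the interface text tells. Its arguments: {"type":"object","properties":{"plan":{"type":"string"},"hand":{"type":"number"},"squeeze":{"type":"number"}},"required":["plan"]}

```bash
mkdir -p pics
python3 - <<'E'
from bench import manip, optics
import cv2,numpy as np
print(manip.get_obs())
for n in("scene","side"):
    f=optics.grab_frame(n); cv2.imwrite(f"pics/{n}0.png",f["img"][:,:,::-1])
    print(n,f["fx"],f["fy"],f["cx"],f["cy"],f["k1"]);print(np.round(f["view"],4).tolist())
E
```

```text
{'clock': 0.0, 'qpos': array([-1.35481438,  0.62933975,  0.038437  ,  1.51836944, -0.02700428,
        0.99628423, -0.02001254]), 'joint_velocities': array([-0.00057366, -0.00119062, -0.00015311, -0.0010296 , -0.0008765 ,
       -0.00048821, -0.00131883]), 'joint_efforts': array([ 4.51010455e-04, -5.63390851e+01,  1.22701652e+00, -1.93448263e+01,
        1.12043135e-02,  1.04500356e-02, -1.01621175e-06]), 'tcp_pos': array([0.18053959, 0.62377799, 0.23039267]), 'orientation': array([-3.13970979e+00,  1.80319723e-05,  2.85979983e+00]), 'ft_force': array([-0.06922361,  0.28020737,  0.50646954]), 'moment': array([ 0.02474183,  0.00215105, -0.02808193]), 'finger_force': 0.0, 'finger_gap': 0.08563317322186224}
scene 377.0306630937716 377.0306630937716 323.5478421012812 200.87947844772827 -0.005356588764590409
[[-0.7539, 0.657, -0.0037, 0.5993], [-0.5762, -0.6584, 0.4843, 0.124], [0.3157, 0.3673, 0.8749, -1.0911], [0.0, 0.0, 0.0, 1.0]]
side 451.2456404244824 451.2456404244824 324.8762606480599 190.64868197995432 -0.12256325675319531
[[0.3501, -0.9364, 0.0235, -0.4615], [0.411, 0.1761, 0.8944, -0.2819], [-0.8417, -0.3035, 0.4466, -0.8508], [0.0, 0.0, 0.0, 1.0]]
```

View pics/scene0.png

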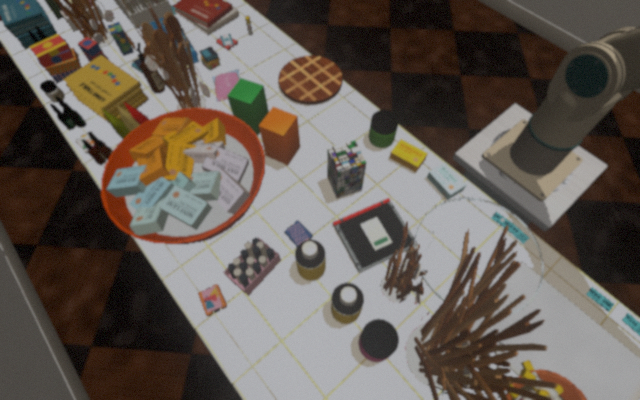

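View pics/side0.png

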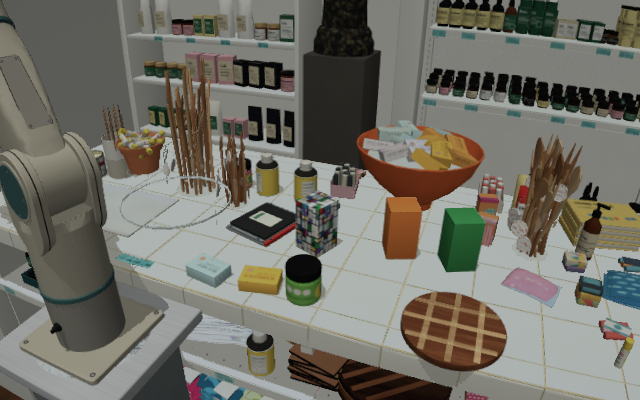

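The scene picture shows the patterned box at about (347,168), the stand with its red stop to its lower left at about (375,235), tins at (311,258) and (347,300), and the jar at (379,340). The side picture shows the box at (317,222) and the stand at (265,223). I'll enlarge both.

```bash
cat > h.py <<'E'
from bench import manip, optics
import cv2,numpy as np
def grab(n):
    f=optics.grab_frame(n); f["V"]=np.array(f["view"]); return f
def ray(f,u,v):
    d=np.array([(u-f["cx"])/f["fx"],(v-f["cy"])/f["fy"]]); s=d.copy()
    for _ in range(20): s=d/(1+f["k1"]*(s@s))
    V=f["V"]; R=V[:3,:3]
    return -R.T@V[:3,3], R.T@np.array([s[0],-s[1],-1])
def onz(f,u,v,z):
    o,r=ray(f,u,v); return o+r*(z-o[2])/r[2]
def proj(f,p):
    c=f["V"]@np.append(p,1); s=np.array([c[0],-c[1]])/-c[2]
    s=s*(1+f["k1"]*(s@s)); return np.array([f["cx"]+f["fx"]*s[0],f["cy"]+f["fy"]*s[1]])
def crop(f,x0,y0,w,h,k,name):
    im=cv2.resize(f["img"][y0:y0+h,x0:x0+w,::-1],None,fx=k,fy=k,interpolation=cv2.INTER_CUBIC)
    cv2.imwrite("pics/"+name,im)
E
python3 - <<'E'
from h import *
f=grab("scene"); crop(f,310,130,130,150,4,"sc1.png")
f=grab("side"); crop(f,215,180,140,85,5.5,"si1.png")
E
```

```text
(no output)
```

View pics/sc1.png

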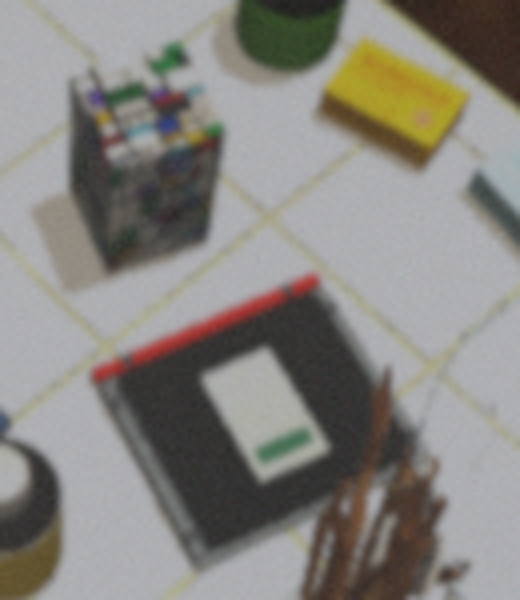

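View pics/si1.png

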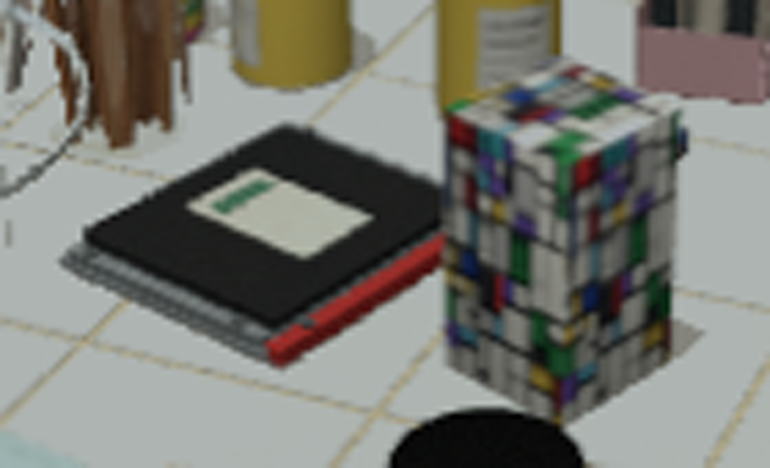

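```bash
cat > m.py <<'E'
from h import *
from scipy.optimize import least_squares
sc=grab("scene"); si=grab("side")
S=lambda u,v:(310+u/4,130+v/4); D=lambda u,v:(215+u/5.5,180+v/5.5)
def T(p,q): 
    c,s=np.cos(p[2]),np.sin(p[2]); return np.array([p[0]+c*q[0]-s*q[1],p[1]+s*q[0]+c*q[1],q[2]])
for f,pts in ((sc,[S(93,370),S(313,276)]),):
    for q in pts: print("stop",onz(f,*q,.012))
print("stop side",onz(si,*D(283,368),0))
for q in [S(110,270),S(207,240)]: print("foot sc",onz(sc,*q,0))
for q in [D(447,362),D(563,425),D(672,362)]: print("foot si",onz(si,*q,0))
for q in [D(447,107),D(570,160),D(680,112)]: print("top si",onz(si,*q,.135))
for q in [S(70,78),S(105,158),S(222,132)]: print("top sc",onz(sc,*q,.135))
for q in [(311,250),(347,293),]: print("tin",onz(sc,*q,.128))
print("jar",onz(sc,379,338,.084)); print("green jar top",onz(sc,383,120,.08))
print("label",onz(sc,*S(265,415),.018),onz(si,*D(282,215),.018))
E
python3 m.py
```

```text
stop [ 0.5716811  -0.21770166  0.012     ]
stop [ 0.41377948 -0.17255245  0.012     ]
stop side [ 0.41390219 -0.1791298   0.        ]
foot sc [ 0.50851121 -0.27063098  0.        ]
foot sc [ 4.42170047e-01 -2.44186634e-01 -1.11022302e-16]
foot si [ 0.44795184 -0.24709534  0.        ]
foot si [ 0.42129398 -0.31550317  0.        ]
foot si [ 0.48826624 -0.34401675  0.        ]
top si [ 0.44668084 -0.24851427  0.135     ]
top si [ 0.42285134 -0.31580423  0.135     ]
top si [ 0.48246459 -0.34460139  0.135     ]
top sc [ 0.4890394  -0.33519136  0.135     ]
top sc [ 0.51266748 -0.27630653  0.135     ]
top sc [ 0.44614327 -0.24335583  0.135     ]
tin [ 0.69104978 -0.15998217  0.128     ]
tin [ 0.69610797 -0.03937016  0.128     ]
jar [0.70006521 0.06477305 0.084     ]
green jar top [ 0.27674003 -0.33997157  0.08      ]
label [ 0.51257865 -0.1201031   0.018     ] [ 0.51216634 -0.12918136  0.018     ]
```

Stand: origin about (0.491,-0.199), yaw about -15.5°. Box: centre about (0.4665,-0.294), yaw about -22°. The dimensions and label agree. Next I'll refine these by fit and locate the obstacles.

```bash
cat >> h.py <<'E'
from scipy.spatial.transform import Rotation as Ro
# stand frame
def setst(p): 
    global ST; ST=p
ST=(0.4915,-0.2,-0.27)
def st2w(x,y,z=0):
    c,s=np.cos(ST[2]),np.sin(ST[2]); return np.array([ST[0]+c*x-s*y,ST[1]+s*x+c*y,z])
def w2st(p):
    c,s=np.cos(ST[2]),np.sin(ST[2]); d=np.array(p[:2])-ST[:2]; return np.array([c*d[0]+s*d[1],-s*d[0]+c*d[1],p[2]])
def tgt(p,yawoff=0,tilt=0):
    """rows numbers to reach world p, tool x along stand y, tilted (deg) tip-forward"""
    o=manip.get_obs(); R0=Ro.from_euler('xyz',o["orientation"])
    Rt=Ro.from_euler('xyz',[np.pi,0,ST[2]+np.pi/2+np.deg2rad(yawoff)])*Ro.from_rotvec([0,np.deg2rad(tilt),0])
    d=R0.inv().apply(np.array(p)-o["tcp_pos"])*100; r=np.rad2deg((R0.inv()*Rt).as_rotvec())
    print("row",np.round(d,2),np.round(r,1),"t",o["clock"],"tcp",np.round(o["tcp_pos"],4),"st",np.round(w2st(o["tcp_pos"]),4),"F",np.round(o["ft_force"],2),"q",np.round(o["qpos"],2))
E
python3 - <<'E'
from h import *
from scipy.optimize import least_squares
sc=grab("scene"); si=grab("side")
S=lambda u,v:(310+u/4,130+v/4); D=lambda u,v:(215+u/5.5,180+v/5.5)
def T(p,q):
    c,s=np.cos(p[2]),np.sin(p[2]); return np.array([p[0]+c*q[0]-s*q[1],p[1]+s*q[0]+c*q[1],q[2]])
h=.0375;H=.135
box=[(sc,S(110,270),(h,h,0)),(sc,S(207,240),(-h,h,0)),(sc,S(70,78),(h,-h,H)),(sc,S(105,158),(h,h,H)),(sc,S(222,132),(-h,h,H)),
(si,D(447,362),(-h,h,0)),(si,D(563,425),(-h,-h,0)),(si,D(675,362),(h,-h,0)),(si,D(447,107),(-h,h,H)),(si,D(570,160),(-h,-h,H)),(si,D(680,112),(h,-h,H)),(si,D(570,60),(h,h,H))]
st=[(sc,S(93,370),(.085,0,.012)),(sc,S(313,276),(-.085,0,.012)),(sc,S(265,415),(0,.079,.018)),(si,D(282,215),(0,.079,.018)),(si,D(283,368),(-.085,0,0))]
for n,P,x0 in(("box",box,[.466,-.294,-.38]),("stand",st,[.4915,-.2,-.27])):
    r=least_squares(lambda p:np.concatenate([proj(f,T(p,q))-u for f,u,q in P]),x0,loss="soft_l1")
    print(n,r.x,np.rad2deg(r.x[2]),np.round(r.fun,1).tolist()); x=r.x
    if n=="box": b=x
setst(x); print("box in stand",w2st([b[0],b[1],0]))
print("tcp px",proj(sc,[.18,.624,.23]),proj(si,[.18,.624,.23]))
for n,q in (("orange",(280,163)),("green",(248,128)),("greenjar",(383,145)),("sticks s",(410,295)),("sticks L",(430,375))): print(n,onz(sc,*q,0))
print("stick base side",onz(si,235,203,0),onz(si,190,190,0))
E
```

```text
box [ 0.46581769 -0.29551172 -0.37795206] -21.655058092793585 [-2.6, 0.3, -1.3, -0.1, -1.7, -2.7, -0.1, 0.9, -0.6, -1.2, -0.6, 0.6, -0.2, 1.0, -0.7, 0.3, -1.0, 0.2, -0.6, 1.2, 0.4, -0.8, -2.1, -1.1]
stand [ 0.49305293 -0.19793677 -0.25976278] -14.883310975317478 [-1.5, 0.3, -0.2, -1.5, -0.6, -0.2, -2.3, -0.7, -1.6, 0.3]
box in stand [-0.00125928 -0.1012968   0.        ]
tcp px [861.71034471 372.99706973] [-39.64003488 150.48454663]
orange [ 0.55658492 -0.46440971  0.        ]
green [ 0.55059809 -0.6309106   0.        ]
greenjar [ 0.28747088 -0.31441059  0.        ]
sticks s [0.55754878 0.04181875 0.        ]
sticks L [0.65381189 0.18898739 0.        ]
stick base side [0.58851375 0.01604903 0.        ] [0.60801403 0.19332924 0.        ]
```

play_rows(plan="0 0 -5 0 0 0; 0 0 -10 0 0 0; 0 0 -15 0 0 0; 0 0 -20 0 0 0; 0 0 -25 0 0 0; -4 -3 -25 0 0 6; -8 -6 -25 0 0 12; -12 -9 -25 0 0 18; -16 -12 -25 0 0 24; -20 -15 -25 0 0 30", hand=0.5)

```text
clock: 1.4
tcp_pos: [0.332, 0.4227, 0.4816]
orientation: [3.141, -0.0, 2.332]
ft_force: [1.3, 0.7, -0.0]
finger_gap: 0.0428
finger_force: 0.0
```

```bash
sed -i 's/^ST=.*/ST=(0.493,-0.198,-0.262)/' h.py; python3 -c "
from h import *
tgt([.47,.0,.48],tilt=0)
print(st2w(0,-.24,.3),st2w(0,-.2,.03))"
```

```text
row [-40.13 -19.17   0.13] [ 0.  -0.  58.6] t 1.4 tcp [0.332  0.4227 0.4816] st [-0.3163  0.5579  0.4816] F [ 1.29  0.74 -0.01] q [-1.11  0.29  0.22  1.4  -0.06  1.46 -0.13]
[ 0.43083692 -0.42980973  0.3       ] [ 0.44119744 -0.39117478  0.03      ]
```

play_rows(plan="-4 -2 0 0 0 6; -8 -4 0 0 0 12; -12 -6 0 0 0 18; -16 -8 0 0 0 24; -20 -10 0 0 0 30; -24 -12 0 0 0 36; -28 -14 0 0 0 42; -32 -16 0 0 0 48; -36 -18 0 0 0 54; -40 -19 0 0 0 58")

```text
clock: 2.4
tcp_pos: [0.4708, 0.002, 0.482]
orientation: [3.141, -0.001, 1.319]
ft_force: [1.2, 0.8, 0.3]
finger_gap: 0.0428
finger_force: 0.0
```

```bash
python3 -c "
from h import *
tgt(st2w(0,-.25,.35),tilt=30)"
```

```text
row [-43.83   6.86  13.16] [-0.1 29.9  0.6] t 2.4 tcp [0.4708 0.002  0.482 ] st [-0.0732  0.1874  0.482 ] F [1.18 0.85 0.34] q [-0.58  0.19  0.65  1.57 -0.12  1.42 -0.17]
```

play_rows(plan="-4.5 0.5 0 0 0 0; -9 1 0 0 0 0; -13 2 1 0 0 0; -17 3 2 0 4 0; -21 4 4 0 8 0; -26 5 6 0 12 0; -30 6 8 0 17 0; -35 7 10 0 22 0; -40 7 12 0 27 0; -43.8 6.9 13.2 0 30 0.6")

```text
clock: 3.4
tcp_pos: [0.43, -0.4393, 0.3472]
orientation: [-3.138, -0.528, 1.311]
ft_force: [1.7, 0.7, 0.3]
finger_gap: 0.0427
finger_force: 0.0
```

```bash
python3 -c "
from h import *
tgt(st2w(-.001,-.20,.12),tilt=45)
tgt(st2w(-.001,-.20,.03),tilt=45)"
```

```text
row [-7.17 -0.17 22.12] [-0.3 14.8  0.1] t 3.4 tcp [ 0.43   -0.4393  0.3472] st [ 0.0016 -0.2494  0.3472] F [1.68 0.71 0.33] q [ 0.68  0.76  0.62  1.2  -0.7   1.76  1.02]
row [-11.71  -0.14  29.89] [-0.3 14.8  0.1] t 3.4 tcp [ 0.43   -0.4393  0.3472] st [ 0.0016 -0.2494  0.3472] F [1.68 0.71 0.33] q [ 0.68  0.76  0.62  1.2  -0.7   1.76  1.02]
```

play_rows(plan="-1 0 4 0 2 0; -2 0 8 0 4 0; -4 0 12 0 8 0; -5 0 16 0 11 0; -6 0 19 0 13 0; -7.2 -0.2 22.1 0 14.8 0; -7.2 -0.2 22.1 0 14.8 0")

```text
clock: 4.1
tcp_pos: [0.439, -0.3874, 0.1171]
orientation: [-3.127, -0.788, 1.303]
ft_force: [0.1, -0.5, 0.0]
finger_gap: 0.0425
finger_force: 0.0
```

```bash
python3 -c "
from h import *
tgt(st2w(-.001,-.18,.03),tilt=45)
f=grab('side'); cv2.imwrite('pics/s2.png',f['img'][:,:,::-1])"
```

```text
row [-4.98  0.31  7.34] [-0.6 -0.1 -0.2] t 4.1 tcp [ 0.439  -0.3874  0.1171] st [-0.0031 -0.1969  0.1171] F [ 0.13 -0.54  0.01] q [ 0.76  1.05  0.47  1.39 -0.85  1.57  1.25]
```

View pics/s2.png

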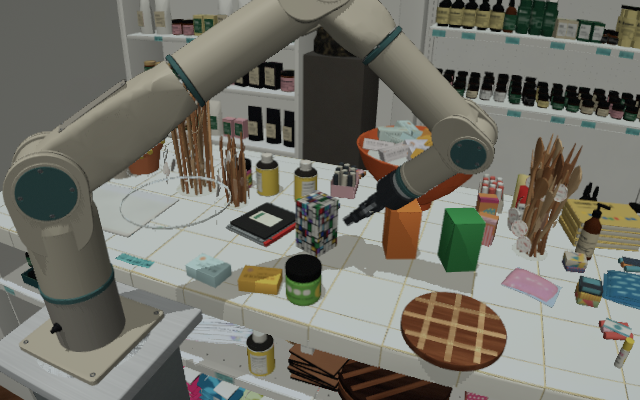

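The gripper tip is at (348,220), tilted behind the box at (317,222). The orange box at (402,225) is nearby, so I'll check the clearance before lowering.

```bash
python3 -c "
from h import *
sc=grab('scene'); si=grab('side')
for f,u in ((sc,(280,163)),(sc,(263,150)),(sc,(297,149)),(si,(385,254)),(si,(418,259)),(si,(389,250))): print(np.round(w2st(onz(f,*u,0)),3))
for u in ((388,198),(420,200),(418,205),(390,205)): print('top .135',np.round(w2st(onz(si,*u,.12)),3))
"
```

```text
[ 0.13  -0.241  0.   ]
[ 0.157 -0.306  0.   ]
[ 0.066 -0.265  0.   ]
[ 0.075 -0.259  0.   ]
[ 0.106 -0.336  0.   ]
[ 0.098 -0.258  0.   ]
top .135 [ 0.14  -0.221  0.12 ]
top .135 [ 0.181 -0.291  0.12 ]
top .135 [ 0.153 -0.298  0.12 ]
top .135 [ 0.11  -0.243  0.12 ]
```

play_rows(plan="-1 0.1 1.5 0 0 0; -2 0.1 3 0 0 0; -3 0.2 4.5 0 0 0; -4 0.3 6 0 0 0; -5 0.3 7.3 -0.6 0 -0.2; -5 0.3 7.3 -0.6 0 -0.2; -5 0.3 7.3 -0.6 0 -0.2")

```text
clock: 4.95
tcp_pos: [0.4469, -0.3749, 0.0341]
orientation: [3.134, -0.782, 1.314]
ft_force: [-1.1, 0.9, -0.7]
finger_gap: 0.0425
finger_force: 0.0
```

```bash
python3 -c "
from h import *
tgt(st2w(-.001,-.15,.03),tilt=45)"
```

```text
row [ 2.04 -0.23  2.6 ] [0.2 0.2 0.2] t 4.95 tcp [ 0.4469 -0.3749  0.0341] st [ 0.0013 -0.1828  0.0341] F [-1.08  0.87 -0.72] q [ 0.75  1.15  0.44  1.43 -0.9   1.46  1.33]
```

play_rows(plan="0.3 0 0.3 0 0 0; 0.7 0 0.8 0 0 0; 1.1 -0.1 1.2 0 0 0; 1.5 -0.1 1.6 0 0 0; 1.8 -0.1 1.9 0 0 0; 2.1 -0.2 2.3 0 0 0; 2.4 -0.2 2.6 0 0 0; 2.7 -0.2 2.9 0 0 0; 3 -0.2 3.2 0 0 0; 3.3 -0.2 3.5 0 0 0")

```text
clock: 5.95
tcp_pos: [0.4582, -0.3285, 0.0332]
orientation: [3.13, -0.781, 1.316]
ft_force: [0.6, -2.4, 1.2]
finger_gap: 0.043
finger_force: 0.9
```

```bash
python3 -c "
from h import *
tgt(st2w(-.001,-.087,.03),tilt=45)"
```

```text
row [ 3.19 -0.13  3.61] [0.3 0.3 0.3] t 5.95 tcp [ 0.4582 -0.3285  0.0332] st [ 0.0002 -0.1351  0.0332] F [ 0.62 -2.44  1.2 ] q [ 0.7   1.11  0.42  1.54 -0.94  1.39  1.35]
```

play_rows(plan="0.25 0 0.25 0 0 0; 0.5 0 0.5 0 0 0; 0.75 0 0.75 0 0 0; 1 0 1 0 0 0; 1.25 0 1.25 0 0 0; 1.5 0 1.55 0 0 0; 1.75 0 1.8 0 0 0; 2 0 2.05 0 0 0; 2.2 0 2.25 0 0 0; 2.4 0 2.5 0 0 0")

```text
clock: 6.95
tcp_pos: [0.4671, -0.2945, 0.0325]
orientation: [3.131, -0.782, 1.316]
ft_force: [-1.5, -3.9, 2.0]
finger_gap: 0.0426
finger_force: 1.6
```

```bash
python3 -c "
from h import *
tgt(st2w(-.001,-.087,.03),tilt=45)
a=grab('scene');b=grab('side')
crop(a,310,130,110,140,4,'a.png');crop(b,230,170,140,100,4,'b.png')
A=cv2.imread('pics/a.png');B=cv2.imread('pics/b.png')
A=A[:,:360];B=B[:,:440]
B=cv2.copyMakeBorder(B,0,560-B.shape[0],0,0,cv2.BORDER_CONSTANT)
cv2.imwrite('pics/c1.png',np.hstack([A,B]))"
```

```text
row [ 0.74 -0.1   1.09] [0.3 0.2 0.3] t 6.95 tcp [ 0.4671 -0.2945  0.0325] st [-0.     -0.1     0.0325] F [-1.5  -3.89  1.96] q [ 0.65  1.09  0.41  1.61 -0.97  1.34  1.36]
```

View pics/c1.png

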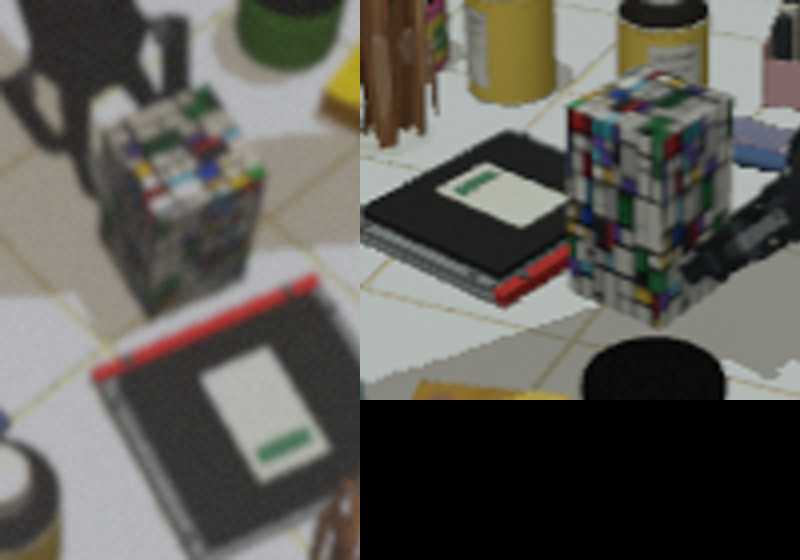

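The box is upright and now nearly parallel to the stop, with front foot corners at (152,318) and (248,275) in the crop. The gap is still about 15–20 mm.

```bash
python3 -c "
from h import *
a=grab('scene')
for u in ((152,318),(248,275)): print(w2st(onz(a,310+u[0]/4,130+u[1]/4,0)))
for u in ((158,222),(265,178)): print('top',w2st(onz(a,310+u[0]/4,130+u[1]/4,.135)))
"
```

```text
[ 0.02535547 -0.02076052  0.        ]
[-0.04880633 -0.02116333  0.        ]
top [ 0.03175915 -0.01636955  0.135     ]
top [-0.04036118 -0.01532272  0.135     ]
```

play_rows(plan="0.1 0 0.1 0 0 0; 0.2 0 0.2 0 0 0; 0.3 0 0.3 0 0 0; 0.4 0 0.4 0 0 0; 0.5 0 0.5 0 0 0; 0.6 0 0.6 0 0 0; 0.7 0 0.7 0 0 0")

```text
clock: 7.8
tcp_pos: [0.4696, -0.2849, 0.0323]
orientation: [3.132, -0.782, 1.316]
ft_force: [-0.9, -3.3, 0.8]
finger_gap: 0.0431
finger_force: 1.1
```

play_rows(plan="0.06 0 0.06 0 0 0; 0.12 0 0.12 0 0 0; 0.18 0 0.18 0 0 0; 0.24 0 0.24 0 0 0; 0.3 0 0.3 0 0 0; 0.36 0 0.36 0 0 0; 0.42 0 0.42 0 0 0")

```text
clock: 8.5
tcp_pos: [0.4711, -0.2792, 0.0324]
orientation: [3.132, -0.782, 1.316]
ft_force: [-0.4, -1.9, -0.6]
finger_gap: 0.0426
finger_force: 0.9
```

play_rows(plan="0.04 0 0.04 0 0 0; 0.08 0 0.08 0 0 0; 0.12 0 0.12 0 0 0; 0.16 0 0.16 0 0 0")

```text
clock: 8.9
tcp_pos: [0.4715, -0.2777, 0.0323]
orientation: [3.131, -0.781, 1.316]
ft_force: [-1.4, -3.8, 0.1]
finger_gap: 0.0425
finger_force: 2.1
```

play_rows(plan="0.04 0 0.04 0 0 0; 0.08 0 0.08 0 0 0; 0.12 0 0.12 0 0 0")

```text
clock: 9.2
tcp_pos: [0.4714, -0.2776, 0.0323]
orientation: [3.131, -0.778, 1.315]
ft_force: [-3.4, -7.1, 2.0]
finger_gap: 0.0428
finger_force: 4.0
```

play_rows(plan="0.04 0 0.04 0 0 0; 0.08 0 0.08 0 0 0; 0.12 0 0.12 0 0 0")

```text
clock: 9.5
tcp_pos: [0.4714, -0.2774, 0.0323]
orientation: [3.131, -0.776, 1.314]
ft_force: [-4.7, -10.6, 4.1]
finger_gap: 0.0428
finger_force: 5.6
```

play_rows(plan="0.04 0 0.04 0 0 0; 0.08 0 0.08 0 0 0; 0.12 0 0.12 0 0 0")

```text
clock: 9.8
tcp_pos: [0.4713, -0.2774, 0.0323]
orientation: [3.131, -0.773, 1.314]
ft_force: [-6.6, -13.8, 6.1]
finger_gap: 0.0427
finger_force: 7.3
```

play_rows(plan="-0.15 0 -0.15 0 0 0; -0.15 0 -0.15 0 0 0; -0.15 0 -0.15 0 0 0; -0.15 0 -0.15 0 0 0")

```text
clock: 10.2
tcp_pos: [0.4713, -0.2774, 0.0323]
orientation: [3.131, -0.777, 1.314]
ft_force: [-3.9, -9.0, 3.2]
finger_gap: 0.0428
finger_force: 4.7
```

```bash
python3 -c "
from h import *
tgt(st2w(-.006,-.12,.03),tilt=45)
a=grab('scene');b=grab('side')
crop(a,310,130,110,140,4,'a.png');crop(b,230,170,140,100,4,'b.png')
A=cv2.imread('pics/a.png');B=cv2.imread('pics/b.png')
A=A[:,:360];B=B[:,:440]
B=cv2.copyMakeBorder(B,0,560-B.shape[0],0,0,cv2.BORDER_CONSTANT)
cv2.imwrite('pics/c2.png',np.hstack([A,B]))"
```

```text
row [-2.84 -0.55 -2.48] [0.4 0.5 0.2] t 10.2 tcp [ 0.4713 -0.2774  0.0323] st [-0.0004 -0.0823  0.0323] F [-3.95 -8.99  3.18] q [ 0.63  1.08  0.4   1.64 -0.98  1.31  1.36]
```

View pics/c2.png

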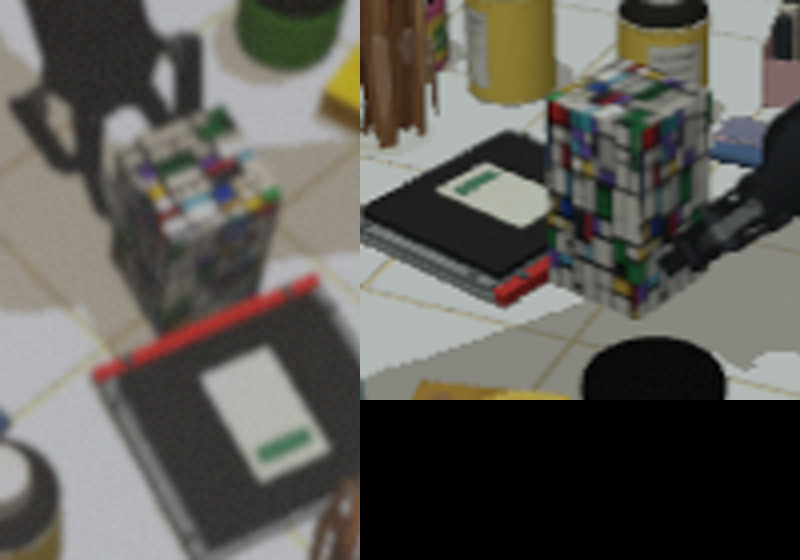

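The foot is flush with the red stop along (155,330)–(258,290), the box is upright, and it sits about 9 mm to the -x side. Next I back off, rise to z of about 0.112, and push near the top.

play_rows(plan="-0.7 0 -0.7 0 0 0; -1.4 0 -1.4 0 0 0; -2.1 0 -2.1 0 0 0; -0.9 -0.3 -3.3 0 0 0; 0.3 -0.6 -4.5 0 0 0; 1.5 -0.9 -5.7 0 0 0; 2.7 -0.9 -6.9 0 0 0; 3.5 -0.9 -7.7 0 0 0; 3.5 -0.9 -7.7 0 0 0")

```text
clock: 11.2
tcp_pos: [0.4565, -0.3008, 0.1139]
orientation: [3.127, -0.78, 1.32]
ft_force: [0.3, -0.0, -0.6]
finger_gap: 0.0427
finger_force: 0.0
```

```bash
python3 -c "
from h import *
tgt(st2w(-.009,-.085,.113),tilt=45)"
```

```text
row [ 1.63 -0.03  1.73] [0.4 0.3 0.5] t 11.2 tcp [ 0.4565 -0.3008  0.1139] st [-0.0086 -0.1087  0.1139] F [ 0.34 -0.01 -0.57] q [ 0.65  0.97  0.44  1.62 -0.91  1.42  1.3 ]
```

play_rows(plan="0.3 0 0.3 0.4 0.3 0.4; 0.6 0 0.6 0.4 0.3 0.4; 0.9 0 0.9 0.4 0.3 0.4; 1.2 0 1.2 0.4 0.3 0.4; 1.5 0 1.5 0.4 0.3 0.4; 1.8 0 1.8 0.4 0.3 0.4; 2.1 0 2.1 0.4 0.3 0.4; 2.4 0 2.4 0.4 0.3 0.4")

```text
clock: 12.0
tcp_pos: [0.4645, -0.2681, 0.1117]
orientation: [-3.139, -0.786, 1.306]
ft_force: [-0.3, -3.1, 1.8]
finger_gap: 0.0428
finger_force: 1.5
```

play_rows(plan="0.2 0 0.2 0 0 0; 0.4 0 0.4 0 0 0; 0.6 0 0.6 0 0 0; 0.8 0 0.8 0 0 0; 1.0 0 1.0 0 0 0; 1.2 0 1.2 0 0 0; 1.4 0 1.4 0 0 0; 1.6 0 1.6 0 0 0")

```text
clock: 12.8
tcp_pos: [0.4703, -0.2451, 0.1115]
orientation: [-3.138, -0.788, 1.306]
ft_force: [-0.5, -1.8, 2.6]
finger_gap: 0.0427
finger_force: 1.2
```

play_rows(plan="0.2 0 0.2 0 0 0; 0.4 0 0.4 0 0 0; 0.6 0 0.6 0 0 0; 0.8 0 0.8 0 0 0; 1.0 0 1.0 0 0 0; 1.2 0 1.2 0 0 0; 1.4 0 1.4 0 0 0; 1.6 0 1.6 0 0 0")

```text
clock: 13.6
tcp_pos: [0.4761, -0.2233, 0.1114]
orientation: [-3.137, -0.787, 1.306]
ft_force: [-0.7, 0.2, 0.0]
finger_gap: 0.0426
finger_force: 0.2
```

play_rows(plan="0.2 0 0.2 0 0 0; 0.4 0 0.4 0 0 0; 0.6 0 0.6 0 0 0; 0.8 0 0.8 0 0 0; 1 0 1 0 0 0; 1 0 1 0 0 0; 1 0 1 0 0 0")

```text
clock: 14.3
tcp_pos: [0.4798, -0.21, 0.1116]
orientation: [-3.138, -0.787, 1.306]
ft_force: [0.1, 0.3, -0.5]
finger_gap: 0.0426
finger_force: 0.0
```

```bash
python3 -c "
from h import *
tgt(st2w(-.009,-.085,.113),tilt=45)
a=grab('scene');b=grab('side')
crop(a,310,130,110,140,4,'a.png');crop(b,230,170,140,100,4,'b.png')
A=cv2.imread('pics/a.png');B=cv2.imread('pics/b.png')
A=A[:,:360];B=B[:,:440]
B=cv2.copyMakeBorder(B,0,560-B.shape[0],0,0,cv2.BORDER_CONSTANT)
cv2.imwrite('pics/c3.png',np.hstack([A,B]))"
```

```text
row [-4.84  0.06 -5.05] [-0.1 -0.1 -0.1] t 14.3 tcp [ 0.4798 -0.21    0.1116] st [-0.0097 -0.0151  0.1116] F [ 0.15  0.33 -0.48] q [ 0.53  0.92  0.41  1.77 -0.98  1.32  1.29]
```

View pics/c3.png

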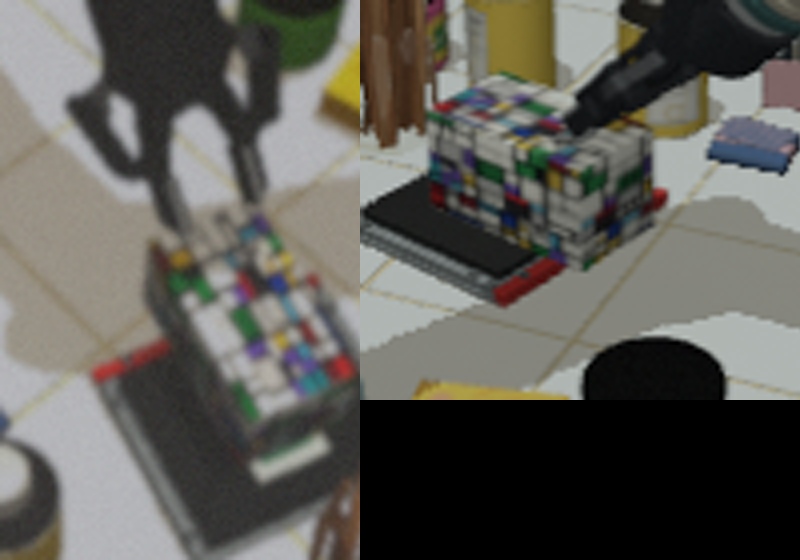

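The box lies flat on the pad along the stand. In the crop its top face runs from (155,240) to (250,420) on one side and to (355,372) on the other. Now I raise, shut the gripper and point it down.

play_rows(plan="1.4 0 -1.4 0 0 0; 2.8 0 -2.8 0 0 0; 4.2 0 -4.2 0 0 0; 5.6 0 -5.6 0 0 0; 7.0 0 -7 0 -8 0; 7 0 -7 0 -16 0; 7 0 -7 0 -24 0; 7 0 -7 0 -32 0; 7 0 -7 0 -40 0; 7 0 -7 0 -45 0", hand=0)

```text
clock: 15.4
tcp_pos: [0.4811, -0.2084, 0.2121]
orientation: [3.141, 0.0, 1.312]
ft_force: [1.0, -0.3, -1.1]
finger_gap: 0.0002
finger_force: 0.0
```

```bash
python3 -c "
from h import *
a=grab('scene')
for u in ((250,425),(357,375),(150,240)): print(w2st(onz(a,310+u[0]/4,130+u[1]/4,.093)))
tgt(st2w(-.007,.062,.13),tilt=0)"
```

```text
[0.0343438  0.10702688 0.093     ]
[-0.0380672   0.10694527  0.093     ]
[ 0.02820177 -0.02856384  0.093     ]
row [7.13 0.25 8.11] [-0.1  0.   0.5] t 15.45 tcp [ 0.4821 -0.2047  0.2111] st [-0.0087 -0.0093  0.2111] F [ 1.44  3.99 -0.88] q [-0.17  0.6   0.8   1.9  -0.55  0.88  0.66]
```

play_rows(plan="1.5 0.1 1.5 0 0 0; 3 0.1 3 0 0 0; 4.5 0.2 4.5 0 0 0; 6 0.2 6 0 0 0; 6.7 0.3 7.5 0 0 0; 6.7 0.3 8.5 0 0 0; 6.7 0.3 9.5 0 0 0; 6.7 0.3 10 0 0 0; 6.7 0.3 10 0 0 0; 6.7 0.3 10 0 0 0")

```text
clock: 16.45
tcp_pos: [0.5001, -0.1468, 0.111]
orientation: [-3.139, -0.002, 1.308]
ft_force: [-0.6, 0.0, 0.1]
finger_gap: -0.0002
finger_force: 0.0
```

```bash
python3 -c "
from h import *
tgt(st2w(-.006,.058,.096),tilt=0)"
```

```text
row [0.67 0.04 1.5 ] [-0.1 -0.1 -0. ] t 16.45 tcp [ 0.5001 -0.1468  0.111 ] st [-0.0064  0.0513  0.111 ] F [-0.57  0.    0.09] q [-0.19  0.73  0.67  2.   -0.72  0.67  0.68]
```

play_rows(plan="0.3 0 0.3 0 0 0; 0.6 0 0.6 0 0 0; 0.7 0 0.9 0 0 0; 0.7 0 1.1 0 0 0; 0.7 0 1.3 0 0 0; 0.7 0 1.4 0 0 0; 0.7 0 1.5 0 0 0; 0.7 0 1.5 0 0 0")

```text
clock: 17.25
tcp_pos: [0.5017, -0.1394, 0.0956]
orientation: [-3.139, -0.002, 1.309]
ft_force: [-0.4, -0.8, 0.4]
finger_gap: -0.0003
finger_force: 0.0
```

play_rows(plan="0 0 0.05 0 0 0; 0 0 0.1 0 0 0; 0 0 0.15 0 0 0; 0 0 0.2 0 0 0; 0 0 0.2 0 0 0")

```text
clock: 17.75
tcp_pos: [0.5018, -0.1393, 0.0936]
orientation: [-3.139, -0.002, 1.309]
ft_force: [-0.1, 0.1, 0.3]
finger_gap: -0.0002
finger_force: 0.0
```

play_rows(plan="0 0 0.05 0 0 0; 0 0 0.1 0 0 0; 0 0 0.1 0 0 0")

```text
clock: 18.05
tcp_pos: [0.5018, -0.1393, 0.0927]
orientation: [-3.139, -0.002, 1.309]
ft_force: [-0.2, -0.4, 0.7]
finger_gap: 0.0001
finger_force: 0.5
```

Just touching at z of about 0.0927.

play_rows(plan="0 0 0.05 0 0 0; 0 0 0.1 0 0 0; 0 0 0.1 0 0 0")

```text
clock: 18.35
tcp_pos: [0.5018, -0.1393, 0.0921]
orientation: [-3.139, -0.002, 1.309]
ft_force: [-0.3, 1.1, 5.9]
finger_gap: -0.0001
finger_force: 3.0
```

play_rows(plan="0 0 0.03 0 0 0; 0 0 0.06 0 0 0; 0 0 0.06 0 0 0")

```text
clock: 18.65
tcp_pos: [0.5018, -0.1393, 0.0917]
orientation: [-3.139, -0.002, 1.309]
ft_force: [-1.6, 0.8, 9.1]
finger_gap: 0.0001
finger_force: 4.2
```

play_rows(plan="0 0 0.03 0 0 0; 0 0 0.06 0 0 0; 0 0 0.06 0 0 0")

```text
clock: 18.95
tcp_pos: [0.5019, -0.1393, 0.0914]
orientation: [-3.14, -0.003, 1.309]
ft_force: [-2.7, 1.1, 11.2]
finger_gap: -0.0001
finger_force: 5.5
```

play_rows(plan="0 0 0 0 0 0; 0 0 0 0 0 0; 0 0 0 0 0 0; 0 0 0 0 0 0; 0 0 0 0 0 0; 0 0 0 0 0 0; 0 0 0 0 0 0; 0 0 0 0 0 0; 0 0 0 0 0 0; 0 0 0 0 0 0")

```text
clock: 19.95
tcp_pos: [0.5019, -0.1394, 0.0914]
orientation: [-3.14, -0.003, 1.309]
ft_force: [-2.1, 0.7, 10.5]
finger_gap: -0.0002
finger_force: 5.4
```

play_rows(plan="0 0 0.03 0 0 0; 0 0 0.03 0 0 0; 0 0 0.03 0 0 0; 0 0 0.03 0 0 0; 0 0 0.03 0 0 0; 0 0 0.03 0 0 0; 0 0 0.03 0 0 0; 0 0 0.03 0 0 0; 0 0 0.03 0 0 0; 0 0 0.03 0 0 0")

```text
clock: 20.95
tcp_pos: [0.5019, -0.1394, 0.0913]
orientation: [-3.14, -0.003, 1.309]
ft_force: [-1.6, 0.0, 11.8]
finger_gap: -0.0001
finger_force: 6.1
```

play_rows(plan="0 0 -0.1 0 0 0; 0 0 -0.2 0 0 0; 0 0 -0.4 0 0 0; 0 0 -0.8 0 0 0; 0 0 -1.6 0 0 0; 0 0 -3 0 0 0; 0 0 -5 0 0 0; 0 0 -8 0 0 0; 0 0 -8 0 0 0; 0 0 -8 0 0 0")

```text
clock: 21.95
tcp_pos: [0.5025, -0.1394, 0.1713]
orientation: [-3.141, -0.002, 1.309]
ft_force: [-0.4, -0.3, -1.3]
finger_gap: -0.0002
finger_force: 0.0
```

```bash
python3 -c "
from h import *
a=grab('scene');b=grab('side')
crop(a,310,130,110,140,4,'a.png');crop(b,230,170,140,100,4,'b.png')
A=cv2.imread('pics/a.png');B=cv2.imread('pics/b.png')
A=A[:,:360];B=B[:,:440]
B=cv2.copyMakeBorder(B,0,560-B.shape[0],0,0,cv2.BORDER_CONSTANT)
cv2.imwrite('pics/c4.png',np.hstack([A,B]))"
```

```text
(no output)
```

View pics/c4.png

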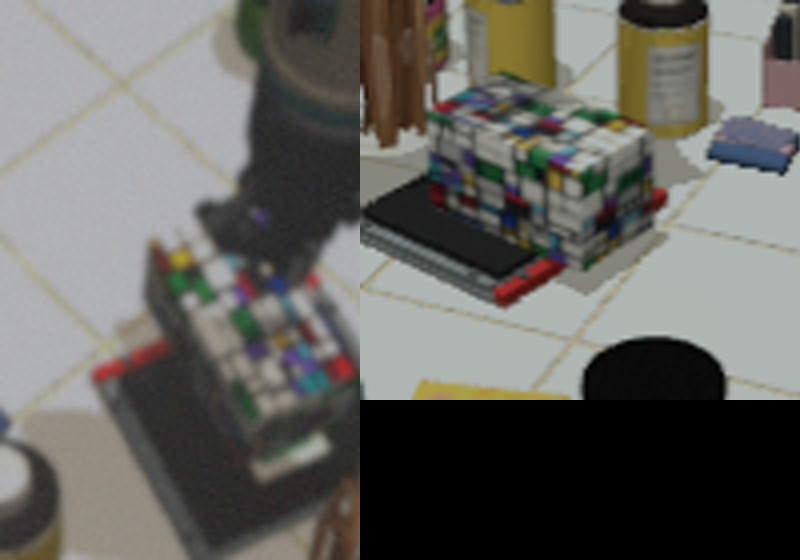

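The box lies flat on the pad, released, and its place in the crop is unchanged ((150,240) to (355,372)). The tins stand where they were. Handing in.

```bash
python3 -c "
from bench import manip
print(manip.sign_off())"
```

```text
the job is handed in; nothing more can be done
None
```

The gift box was slid square to the stop, tipped over it onto the pad, pressed at about 11–12 N for about 2 s and released, and the job is handed in at about 22 s; the sign-off gave no verdict.

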